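# Roll a camshaft in its V-blocks until the test flat faces up, then hold it down

## Task

The camshaft section is waiting for its hardness test. Roll it in the V-blocks, without taking it out of them, until the bright test flat ground on the nose of its lobe faces straight up; only then swing the blue hold-down arm over so that its rubber pad rests on the shaft, the flat still facing up. Leave the pale round hardness block and the green specimen mount where they are.

Things in the scene. Friction and masses are not known exactly. Their poses are not given: they have to be found in the camera images.
- v_fixture: Grey steel base plate (96 mm in x, 216 in y, 12 thick), fixed, with two steel V-blocks (52 mm in x, 30 in y, 58 high over the worktop) centred at y = -58 and +58 mm. Origin: centre of the underside, on the worktop. +x points roughly away from the robot (within 26 degrees), +y along the shaft to the robot's left. The shaft's axis lies at x = 0, 60 mm above the worktop.
- lobe_centre (a point): Point on the shaft's axis, mid-width of its one dark cam lobe. Loose camshaft section, 0.65 to 1 kg: round steel shaft, 28 mm diameter, 186 mm long, lying in both V-blocks. The lobe, fast on it near the middle, is 30 mm wide along the shaft: base circle of 24 mm radius, straight flanks up to a flat nose. 1 to 4 N sideways on the nose rolls it; it stays at any angle it is left.
- test_flat (a point): Centre of the bright test flat on the lobe's nose (20 mm wide across the nose, 30 mm along the shaft), 42 mm from the shaft's axis. Its z axis points straight out of the flat, its y axis along the shaft. At the start the nose leans 28 to 52 degrees from vertical toward the robot (the fixture's -x); the flat faces up when z is vertical.
- hold_down (a joint): Angle of the blue hold-down arm, rad: 0 lying level across the shaft, its pad on it; grows as it swings up toward the robot (1.57 upright, stop at 1.92). Starts near upright, 1.35 to 1.75, held there by friction; under 1 N at its end turns it. Once it leans 30 degrees or more from upright over the shaft it sinks onto it by its own weight.
- hold_down_hinge (a point): Point on the hinge axis of the blue hold-down arm, mid-width of the arm; the axis is parallel to the shaft, on the robot's side of the right-hand V-block, 34 mm from the shaft's axis, 84 mm above the worktop. x axis as the fixture's: the closed arm lies along it.
- hold_down_end (a point): Middle of the bright round steel weight (19 mm diameter, 18 mm long) at the free end of the blue hold-down arm, 55 mm from the hinge axis. The arm reaches 64 mm from the hinge axis and is 14 mm wide and 12 mm deep, 0.135 kg, with a black rubber pad on its underside.
- hardness_block: Loose pale round metal hardness reference block, 55 mm across, 11 mm high, behind the fixture; origin at the centre of its underside.
- green_mount: Loose green round specimen mount, 30 mm across, 19 mm high, behind the fixture; origin at the centre of its underside.

How it is judged (in metres and radians):
On the way:
1. the test flat faces up, the shaft lying in the V-blocks, while the hold-down arm is still up (angle between test_flat's own z axis and vertical below 0.13 rad and value of joint hold_down above 1 rad and x of lobe_centre in the frame of v_fixture between -0.005 and 0.005 m and z of lobe_centre in the frame of v_fixture between 0.056 and 0.064 m and angle between the y axis of lobe_centre and the y axis of v_fixture, either way round below 0.06 rad), for 0.3 s.
At the end, for the whole second after the job is handed in: The flat's normal is within 0.13 rad (7.4 degrees) of vertical, the shaft lies in both V-blocks (axis within 5 mm sideways, 4 mm in height and 0.06 rad of its place), and the hold-down arm is down on the shaft (below 0.07 rad) and at rest (angle between test_flat's own z axis and vertical below 0.13 rad and value of joint hold_down below 0.07 rad and velocity of joint hold_down below 0.1 rad/s and x of lobe_centre in the frame of v_fixture between -0.005 and 0.005 m and z of lobe_centre in the frame of v_fixture between 0.056 and 0.064 m and angle between the y axis of lobe_centre and the y axis of v_fixture, either way round below 0.06 rad); the robot touches nothing.
It fails at once if the shaft is taken out of the V-blocks (its axis rises 12 mm) (z of lobe_centre in the frame of v_fixture above 0.072 m).
It fails at once if the hardness block or the green mount is shifted by over 30 mm (distance of any of hardness_block, green_mount from where it was at the start of the episode above 0.03 m).
It also fails if it takes over 56 s, if anything falls off the work surface, if the arm or the gripper's body presses on something with over 40 N, if the wrist force passes 120 N, or if a joint passes its speed limit or range.

## Robot

A 7-joint arm with a two-finger parallel gripper is mounted at the origin on a cart in front of the work surface, level with it; the furniture and walls round the work are solid. World frame = base frame: x ahead of the robot, y to its left, z up, the work surface at z = 0. Lengths are in mm, angles in degrees, forces in N, time in s.
With the tool pointing down it reaches from about 425 to 1025 mm from the base axis. Payload 3.6 kg.
Tool frame: the origin (TCP) lies midway between the tips of the shut fingers; the grasp point (between the pads) lies 19 mm behind it (env.pinch_z is the distance from the TCP to the grasp point, in mm); z points along the fingers, y is the line along which they close (so a half turn about z gives the same grasp; the last joint's range is limited). The gripper opens to 85 mm and grips with 20 to 120 N. Pads are 22 mm wide; open, the fingers measure 114 mm over their backs; the gripper's body (76 mm by 85 mm) begins 54 mm behind the grasp point. The pads swing forward as they close: fully open they stand 13 mm farther back than shut.
Start: joints at [66.32, 33.873, 2.773, 92.16, -1.908, 54.013, -1.931], TCP at [227.925, -688.244, 231.302] pointing down, gripper open.
Joint ranges: [-153.93, 153.93], [-27.13, 128.08], [-72.61, 78.16], [10.71, 143.7], [-87.88, 267.88], [4.46, 118.87], [-176.78, 176.78]. Speed limits (degrees/s): [147.25, 147.25, 180, 180, 180, 180, 180].

## Interface

Orientations are given as a 3x3 rotation matrix whose columns are the frame's x, y, z axes.
In Python, from plant import monitor, imaging, env gives the robot as it stands.
- The arm moves only by the tool servo_tool, never from a script. Its argument "moves" is a list of rows, each an object of numbers: "tx", "ty", "tz": the shift along the tool's x, y, z in m; "spin": the turn about the tool's z in rad. A call has exactly 8 rows; each row is the pose to reach, as a shift and turn from the pose commanded when the call began, along the tool's axes at that moment; what a row does not reach only later rows make up. A row lasts 1/8 s, in which the tool goes at most 62.5 mm and 10.7 degrees, less where a joint would pass 70% of its speed; a pose out of reach is approached as far as the arm can. A call with a gripper value outside its range is refused whole. "hand" is the finger opening in m, from 0 to 0.0854, set as the call begins (left out, the last holds). The fingers move at their own pace and stop on an object; "squeeze" is the grip in N (left out, the last holds). Time passes only in rows, so rows that repeat a pose let the fingers close, or fill a call up. It gives the time, the measured TCP pose, the force, the opening and the grip force at its end, in the units of the state.
- monitor.state(): the state, without advancing time (a new reading comes with each control period).
- imaging.snapshot(name): name is "side" or "top"; returns a dict with "color" (420x560x3 uint8, red, green, blue), "depth" (420x560 float32, mm along the optical axis (not along the pixel's ray), 0 where there is no reading), "vertical_fov" (degrees; the focal length in pixels is half the picture's height over the tangent of half this angle, whatever the lens; pixels are square), "cx", "cy" (the principal point, pixels), "rvec" (rotation vector, rad) and "tvec" (3), from world to camera coordinates, as OpenCV has them. Camera axes: x right, y down, z forward; pixel columns grow to the right and rows downward; lengths in mm; the calibration is good to about 2 mm. A picture is of the moment at which its call begins.
- env.hand_in(): hands the job in; it is judged then, once.
The state is a dict: "clock": time; "qpos": joint angles; "qvel": joint speeds; "effort": joint torques, N m; "position": TCP position; "orientation": TCP orientation; "ft_force": force on the tool from outside, world axes, zero at the start; "wrist_torque": the same for the moment, N m; "width": opening from 0.0 (shut) to 1.0 (fully open); "gripper_force": force on a finger pad.
Only numpy, scipy, OpenCV 4.12 (cv2) and the standard library are available. Lean on these libraries where they do the work, as an engineer would, in place of code of your own. Each camera call takes 0.05 s, during which the arm holds its last target. There are 200 camera calls.

## Working session

There is one attempt and no reset: what is moved stays moved. The work goes in short steps, Python scripts to look and compute and a tool call to move; the robot and the scene stay as the last step left them, time stands still between calls to the robot, and variables do not carry over. Pictures are saved under pics/ and viewed, at most 10 in all, crops included, and the job is handed in when it is done.

Besides the shell and the picture viewer there is one more tool, called as name([rows], argument=value, ...), one row to a line, values as JSON. servo_tool: Moves the arm, as the interface text tells. Its arguments: {"type":"object","properties":{"moves":{"type":"array","items":{"type":"object","properties":{"tx":{"type":"number"},"ty":{"type":"number"},"tz":{"type":"number"},"spin":{"type":"number"}}}},"hand":{"type":"number"},"squeeze":{"type":"number"}},"required":["moves"]}

```bash
mkdir -p pics; ls; cat > h.py <<'E'
import numpy as np, cv2
from plant import monitor, imaging, env
def snap(n):
    s=imaging.snapshot(n); R,_=cv2.Rodrigues(np.array(s["rvec"],float)); t=np.array(s["tvec"],float).ravel()
    h,w=s["color"].shape[:2]; f=h/2/np.tan(np.radians(s["vertical_fov"])/2)
    s.update(R=R,t=t,f=f,C=-R.T@t); return s
def cloud(s):
    d=s["depth"].astype(float); v,u=np.mgrid[:d.shape[0],:d.shape[1]]
    P=np.dstack([(u-s["cx"])/s["f"]*d,(v-s["cy"])/s["f"]*d,d])
    P=(P-s["t"])@s["R"]; P[d==0]=np.nan; return P
def ray(s,u,v,z):
    d=s["R"].T@np.array([(u-s["cx"])/s["f"],(v-s["cy"])/s["f"],1]); return s["C"]+d*(z-s["C"][2])/d[2]
def proj(s,p):
    c=s["R"]@np.array(p,float)+s["t"]; return c[:2]/c[2]*s["f"]+[s["cx"],s["cy"]]
def save(s,n,scale=1,box=None):
    im=s["color"]
    if box: im=im[box[1]:box[3],box[0]:box[2]]
    cv2.imwrite(n,cv2.resize(im[:,:,::-1],None,fx=scale,fy=scale,interpolation=cv2.INTER_CUBIC))
E
python3 - <<'E'
from h import *
a=snap("side");b=snap("top")
for s in(a,b): print(s["C"],s["f"],s["cx"],s["cy"],s["R"][2])
save(a,"pics/side0.png");save(b,"pics/top0.png")
st=monitor.state();print(st)
E
```

```text
pics
[ 466.18771287 -666.78821165  657.26274807] 505.0490055194944 280.09266313132315 207.8993668715574 [ 0.17004998  0.7311742  -0.66065672]
[494.36258004 -35.38072797 930.16766724] 405.48810898663726 281.5063457065666 206.5143434474979 [ 0.13648626 -0.0203807  -0.99043229]
{'clock': 0.1, 'qpos': array([66.31866017, 33.9207599 ,  2.76943799, 92.22811063, -1.90788882,
       54.0125072 , -1.93045899]), 'qvel': array([ 0.09691397, -0.10472865, -0.00758565, -0.21878694, -0.11402983,
        0.04135654, -0.03374024]), 'effort': array([ 3.51224182e-03, -5.49995434e+01,  1.55280668e+00, -1.98825878e+01,
        9.69731103e-03,  3.84597777e-03,  3.72525861e-06]), 'position': array([ 227.69384256, -687.54041433,  230.25861423]), 'orientation': array([[ 9.49273264e-01,  3.14451425e-01, -7.55918759e-04],
       [ 3.14452306e-01, -9.49271443e-01,  1.86381844e-03],
       [-1.31491727e-04, -2.00697341e-03, -9.99997977e-01]]), 'ft_force': array([ 0.25961028,  0.25774124, -0.31497914]), 'wrist_torque': array([ 0.04209662,  0.00552219, -0.02095081]), 'gripper_force': 0.0, 'width': 0.9988317672729133}
```

View pics/side0.png

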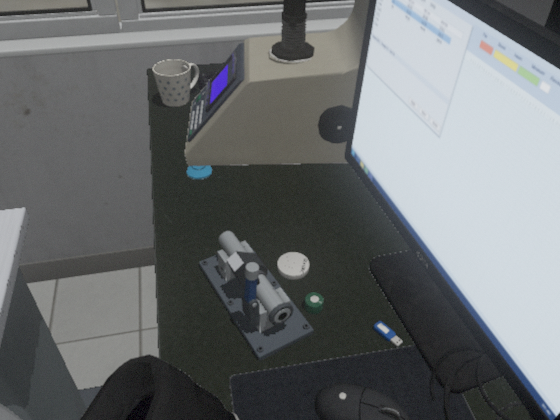

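View pics/top0.png

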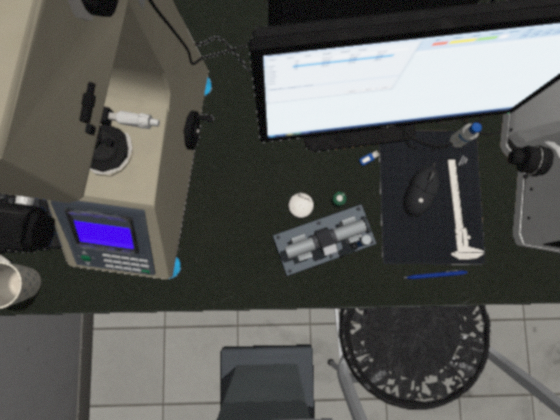

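Side view: fixture around (255,300), bright flat near (236,262), upright blue arm near (252,285), pale block (293,265), green mount (314,300). Top view: fixture at (323,240), arm's weight near (366,240), block (301,205), mount (339,199).

```bash
python3 - <<'E'
from h import *
a=snap("side");b=snap("top")
save(b,"pics/topc.png",6,(265,185,385,280));save(a,"pics/sidec.png",5,(190,215,340,335))
for s,(u0,v0,u1,v1) in((a,(190,220,330,360)),(b,(268,200,380,280))):
    P=cloud(s); m=np.zeros(P.shape[:2],bool); m[v0:v1,u0:u1]=1
    z=P[...,2]; print(np.nanpercentile(z[m],[5,50,95,99.5]))
    pl=m&(z>7)&(z<17); q=P[pl][:,:2].astype(np.float32)
    lab=cv2.connectedComponentsWithStats((m&(z>7)).astype(np.uint8))
    i=1+np.argmax(lab[2][1:,4]); pm=(lab[1]==i)&pl
    q=P[pm][:,:2].astype(np.float32); print("plate",len(q),np.median(z[pm]),cv2.minAreaRect(q))
    hi=(lab[1]==i)&(z>100); print("arm",hi.sum(),P[hi].mean(0),P[hi].min(0),P[hi].max(0), z[lab[1]==i].max())
    # bright pixels
    g=s["color"].min(2); w=(lab[1]==i)&(z>50)&(g>150); print("bright",w.sum(),P[w].mean(0) if w.any() else 0)
E
```

```text
[-9.96696907e-02  2.64875825e+00  8.31330361e+01  1.47961334e+02]
plate 3178 13.270860760104169 ((543.8912963867188, -148.96548461914062), (97.14604949951172, 219.98681640625), 18.28658103942871)
arm 446 [ 532.71671188 -210.56025887  128.72261676] [ 520.32081271 -224.1745955   100.01065434] [ 544.37788496 -133.74238927  151.52871734] 151.5287173430654
bright 149 [ 518.20082124 -149.30546149   95.31491551]
[ -2.08589346   4.06377209  81.57612378 147.44143124]
plate 2078 12.01124709424641 ((544.7796630859375, -149.90016174316406), (96.10791015625, 216.34365844726562), 18.381210327148438)
arm 121 [ 533.54962967 -203.3065359   135.08885688] [ 521.82424647 -222.54482438  100.00000687] [ 544.01748439 -135.34635365  151.08277204] 151.08277203859518
bright 523 [ 539.5979265  -153.17300487   82.30684901]
```

View pics/sidec.png

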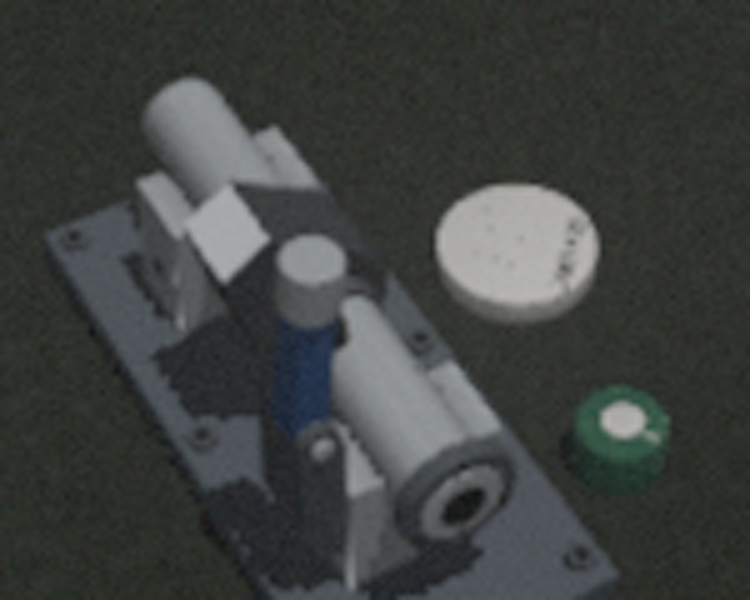

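View pics/topc.png

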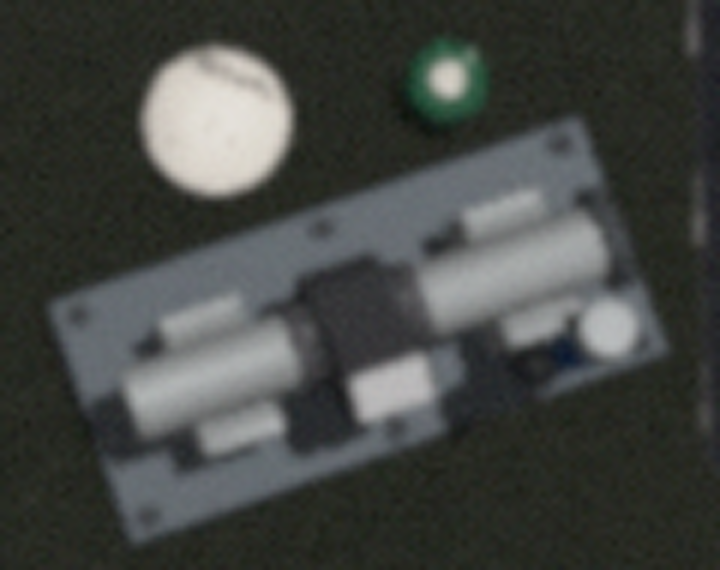

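```bash
python3 - <<'E'
from h import *
a=snap("side");b=snap("top")
th=np.radians(18.35); O=np.array([544.4,-149.4,0]); 
F=np.array([[np.cos(th),-np.sin(th),0],[np.sin(th),np.cos(th),0],[0,0,1]])
for s in(a,b):
    Q=(cloud(s)-O)@F; z=Q[...,2]
    m=(abs(Q[...,0])<60)&(abs(Q[...,1])<100)&(z>20)
    for y0 in range(-90,100,15):
        k=m&(abs(Q[...,1]-y0)<7.5)
        if k.sum()>3: print(y0,k.sum(),"x",np.percentile(Q[k][:,0],[5,50,95]).round(),"z",np.percentile(z[k],[5,50,95]).round(), "g",np.median(s["color"][k],0))
    k=m&(z>72)&(Q[...,1]>-45); p=Q[k]; g=s["color"][k].min(1); 
    br=p[g>(g.min()+g.max())/2]; print("hi",k.sum(),g.min(),g.max(),len(br),br.mean(0), "norm",np.linalg.svd(br-br.mean(0))[2][2], "yrange",np.percentile(p[:,1],[2,98]))
    print("topz",p[p[:,2].argsort()[-8:]].round(1).tolist())
    w=m&(z>100)&(Q[...,1]<-40); p=Q[w]; print("arm",p.mean(0),p.min(0),p.max(0))
    for zz in range(80,160,10):
        k=w&(abs(z-zz)<5); 
        if k.any(): print(zz,k.sum(),Q[k].mean(0).round(1))
E
```

```text
-90 392 x [-17.  -2.  15.] z [48. 68. 80.] g [65. 67. 70.]
-75 578 x [-39. -23.   8.] z [25. 60. 88.] g [82.  85.  85.5]
-60 728 x [-39. -29.  19.] z [ 58. 104. 149.] g [88. 90. 92.]
-45 340 x [-40. -13.  20.] z [ 45.  70. 122.] g [108.  111.5 113. ]
-30 87 x [-10.   1.  11.] z [69. 74. 76.] g [140. 144. 146.]
-15 76 x [-26.   5.  16.] z [63. 74. 91.] g [57.5 59.  61. ]
0 390 x [-30. -18.  19.] z [ 58.  87. 100.] g [58. 61. 62.]
15 215 x [-31. -16.  15.] z [ 76.  93. 100.] g [88. 91. 92.]
30 5 x [-24. -17.   4.] z [86. 96. 99.] g [128. 131. 132.]
45 232 x [-26. -18.  22.] z [23. 57. 75.] g [ 98.  100.5 101.5]
60 269 x [-26. -11.  22.] z [30. 60. 75.] g [126. 130. 132.]
75 164 x [-26.  -8.  20.] z [40. 70. 76.] g [123. 126. 128.]
90 84 x [-13.  -5.   9.] z [63. 72. 75.] g [123.  127.5 127.5]
hi 914 35 169 538 [-8.51607174 24.42785421 81.78333938] norm [-0.60520059 -0.01626024 -0.79590694] yrange [-42.42750663  89.06680037]
topz [[-16.9, 15.3, 101.9], [-17.0, -1.2, 101.9], [-12.2, -1.6, 102.0], [-15.2, 2.2, 102.1], [-14.1, -5.4, 102.2], [-16.2, 0.3, 102.3], [-15.4, 11.6, 102.3], [-17.0
[... 1005 characters left out ...]
.  21.] z [44. 70. 74.] g [136. 138. 139.]
90 69 x [-12.  -0.  12.] z [63. 72. 75.] g [134. 135. 137.]
hi 709 31 187 362 [-7.26892072 25.45509235 80.17284392] norm [-0.63069824 -0.00297833 -0.77602246] yrange [-40.74948094  88.04853851]
topz [[-17.4, 0.8, 100.9], [-15.2, 13.1, 101.2], [-17.8, 11.9, 101.4], [-13.3, 12.5, 101.4], [-17.1, 13.9, 101.4], [-14.8, 2.1, 101.5], [-16.2, -1.7, 101.6], [-15.1, 19.7, 101.8]]
arm [-29.07854149 -55.93030846 139.52241224] [-38.48702224 -67.78869376 100.1928459 ] [-19.58128201 -48.68988481 151.62236171]
100 5 [-33.7 -52.9 101.7]
110 7 [-33.4 -52.2 109.8]
120 9 [-26.8 -52.2 119.3]
130 6 [-28.  -50.9 132.6]
140 8 [-31.4 -51.4 140.3]
150 73 [-28.5 -57.9 147.9]
```

Side crop: bright flat near (228,235) facing the robot, blue arm upright with its weight at (312,270). Top crop: lobe at about (365,310) with its flat at (392,387), weight (608,328). The nose leans about 35°, and the arm's weight sits at x≈-29, z≈140 in the fixture frame, so it is near upright.

Next I check the path for obstacles and get the lobe's y. I plan to straddle the nose with the fingers closing along fixture x, which should centre it upright.

```bash
cat >> h.py <<'E'
th=np.radians(18.35); O=np.array([544.4,-149.4,0])
F=np.array([[np.cos(th),-np.sin(th),0],[np.sin(th),np.cos(th),0],[0,0,1]])
def goto(p):
    s=monitor.state(); return s["orientation"].T@(np.array(p)-s["position"])/1000
E
python3 - <<'E'
from h import *
for n in("side","top"):
    s=snap(n);P=cloud(s);Q=(P-O)@F
    k=(Q[...,2]>79)&(abs(Q[...,0])<45)&(Q[...,1]>-30)&(Q[...,1]<60)
    print(n,"lobe y",np.percentile(Q[k][:,1],[1,5,95,99]))
    fl=k&(s["color"].min(2)>110)&(Q[...,0]<-8)
    q=Q[fl]; print("flat",len(q),q.mean(0)); N=np.linalg.svd(q-q.mean(0))[2][2]; print(np.degrees(np.arctan2(N[0],N[2])))
    # obstacles in corridor
    A=np.array([228,-688.]);B=np.array([544,-142.]);d=(B-A)/np.hypot(*(B-A))
    r=P[...,:2]-A; al=r@d; la=r@np.array([-d[1],d[0]])
    for a0 in range(0,720,80):
        m=(al>a0)&(al<a0+80)&(abs(la)<130)
        if m.any(): print(a0,m.sum(),np.nanmax(P[...,2][m]).round())
T=O+F@[0,8,170]; print(T,goto(T))
E
```

```text
side lobe y [-7.71382452 -7.08570757 20.27383552 21.53579453]
flat 183 [-24.57649587   8.46109329  95.19964095]
-37.13398914429602
160 4156 487.0
400 3173 8.0
480 8654 151.0
560 7369 152.0
640 4145 88.0
top lobe y [-7.68068156 -6.33434368 21.59227168 22.06154554]
flat 112 [-23.69808984   6.5868252   94.57286183]
-37.80582457577408
0 1320 -104.0
80 2212 4.0
160 2532 5.0
240 2774 11.0
320 3078 12.0
400 3294 11.0
480 3534 150.0
560 4088 151.0
640 4006 87.0
[ 541.88143307 -141.80679115  170.        ] [ 0.4698137  -0.41990033  0.06123147]
```

servo_tool([
  {"tx":0.03,"ty":-0.027,"tz":0,"spin":-0.12},
  {"tx":0.07,"ty":-0.063,"tz":0,"spin":-0.28},
  {"tx":0.115,"ty":-0.103,"tz":0,"spin":-0.45},
  {"tx":0.16,"ty":-0.143,"tz":0,"spin":-0.62},
  {"tx":0.205,"ty":-0.183,"tz":0,"spin":-0.79},
  {"tx":0.25,"ty":-0.223,"tz":0,"spin":-0.96},
  {"tx":0.295,"ty":-0.263,"tz":0,"spin":-1.13},
  {"tx":0.33,"ty":-0.295,"tz":0,"spin":-1.3},
], hand=0.0854)

```text
clock: 1.4
position: [449.8, -302.0, 231.8]
orientation: [[-0.056, 0.998, 0.001], [0.998, 0.056, -0.0], [-0.0, 0.001, -1.0]]
ft_force: [0.1, -0.7, -0.0]
width: 1.003
gripper_force: 0.0
```

```bash
cat > w.py <<'E'
from h import *
import sys
s=monitor.state(); T=O+F@np.array([float(v) for v in sys.argv[1:4]])
print("t",s["clock"],"fix",(F.T@(s["position"]-O)).round(1),"goto",goto(T).round(4))
y=s["orientation"][:,1]; a=np.arctan2(y[1],y[0]); print("spin",((a-th+np.pi)%(2*np.pi)-np.pi).round(3),s["orientation"][:,2].round(3),s["ft_force"].round(1),s["qpos"].round(0))
E
python3 w.py 0 8 170
```

```text
t 1.4 fix [-137.8 -115.1  231.8] goto [0.1548 0.1009 0.0619]
spin -0.264 [ 0.001 -0.    -1.   ] [ 0.1 -0.7 -0. ] [ 45.  22. -20. 115.  10.  45.  22.]
```

servo_tool([
  {"tx":0.035,"ty":0.023,"tz":0,"spin":-0.07},
  {"tx":0.08,"ty":0.052,"tz":0,"spin":-0.17},
  {"tx":0.125,"ty":0.082,"tz":0,"spin":-0.264},
  {"tx":0.155,"ty":0.101,"tz":0,"spin":-0.264},
  {"tx":0.155,"ty":0.101,"tz":0.02,"spin":-0.264},
  {"tx":0.155,"ty":0.101,"tz":0.05,"spin":-0.264},
  {"tx":0.155,"ty":0.101,"tz":0.08,"spin":-0.264},
  {"tx":0.155,"ty":0.101,"tz":0.09,"spin":-0.264},
])

```text
clock: 2.4
position: [540.7, -144.7, 139.8]
orientation: [[-0.308, 0.951, -0.003], [0.951, 0.308, 0.0], [0.001, -0.003, -1.0]]
ft_force: [-0.5, 0.1, 0.0]
width: 1.002
gripper_force: 0.0
```

```bash
python3 w.py 0 8 70; python3 - <<'E'
from h import *
s=snap("side"); save(s,"pics/side2.png",2.5,(150,130,390,350))
E
```

```text
t 2.4 fix [ -2.1   5.6 139.8] goto [0.0023 0.0022 0.0698]
spin -0.007 [-0.003  0.    -1.   ] [-0.5  0.1  0. ] [ 26.  31. -22. 117.  19.  36.  10.]
```

View pics/side2.png

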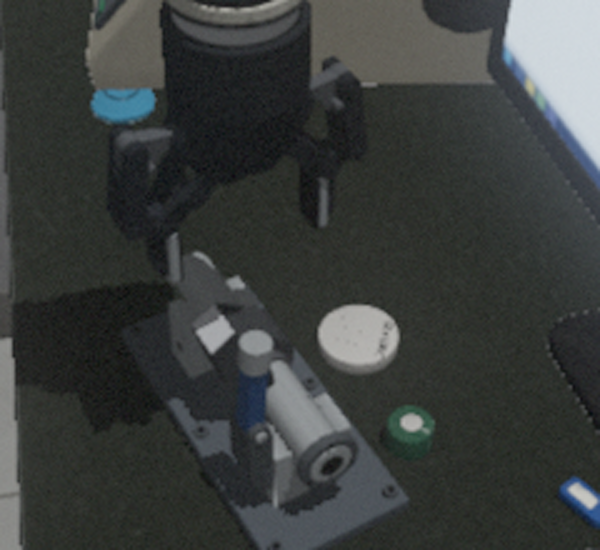

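The fingers (tips at (172,270) and (322,220)) straddle the lobe along fixture x, and the flat is at (213,335). Next I descend.

servo_tool([
  {"tx":0,"ty":0,"tz":0},
  {"tx":0.001,"ty":0.001,"tz":0.012},
  {"tx":0.001,"ty":0.001,"tz":0.024},
  {"tx":0.001,"ty":0.001,"tz":0.036},
  {"tx":0.001,"ty":0.001,"tz":0.048},
  {"tx":0.001,"ty":0.001,"tz":0.06},
  {"tx":0.001,"ty":0.001,"tz":0.07},
  {"tx":0.001,"ty":0.001,"tz":0.07},
])

```text
$.moves[0]: bad value
```

```bash
python3 w.py 0 8 70
```

```text
t 2.45 fix [ -2.1   5.7 139.5] goto [0.0022 0.0023 0.0695]
spin -0.007 [-0.003  0.001 -1.   ] [-0.1  0.9 -0.5] [ 26.  31. -22. 117.  19.  36.  10.]
```

servo_tool([
  {"tx":0.002,"ty":0.002,"tz":0.005,"spin":-0.007},
  {"tx":0.002,"ty":0.002,"tz":0.014,"spin":-0.007},
  {"tx":0.002,"ty":0.002,"tz":0.026,"spin":-0.007},
  {"tx":0.002,"ty":0.002,"tz":0.038,"spin":-0.007},
  {"tx":0.002,"ty":0.002,"tz":0.05,"spin":-0.007},
  {"tx":0.002,"ty":0.002,"tz":0.062,"spin":-0.007},
  {"tx":0.002,"ty":0.002,"tz":0.07,"spin":-0.007},
  {"tx":0.002,"ty":0.002,"tz":0.07,"spin":-0.007},
])

```text
clock: 3.45
position: [542.6, -142.0, 70.5]
orientation: [[-0.315, 0.949, -0.001], [0.949, 0.315, 0.0], [0.001, -0.001, -1.0]]
ft_force: [0.5, 0.1, -0.4]
width: 0.998
gripper_force: 0.0
```

```bash
python3 w.py 0 8 70
```

```text
t 3.45 fix [ 0.6  7.6 70.5] goto [ 0.0004 -0.0006  0.0005]
spin -0.0 [-0.001  0.    -1.   ] [ 0.5  0.1 -0.4] [ 23.  37. -18. 119.  23.  28.   6.]
```

servo_tool([
  {"tx":0,"ty":0,"tz":0,"spin":0},
  {"tx":0,"ty":0,"tz":0,"spin":0},
  {"tx":0,"ty":0,"tz":0,"spin":0},
  {"tx":0,"ty":0,"tz":0,"spin":0},
  {"tx":0,"ty":0,"tz":0,"spin":0},
  {"tx":0,"ty":0,"tz":0,"spin":0},
  {"tx":0,"ty":0,"tz":0,"spin":0},
  {"tx":0,"ty":0,"tz":0,"spin":0},
], hand=0.055, squeeze=20)

```text
clock: 4.45
position: [538.1, -143.9, 71.2]
orientation: [[-0.313, 0.95, -0.009], [0.95, 0.313, -0.003], [0.0, -0.01, -1.0]]
ft_force: [-6.9, -1.5, 4.8]
width: 0.644
gripper_force: 3.3
```

```bash
python3 w.py 0 8 70; cat > flat.py <<'E'
from h import *
import sys
for n in("side","top"):
    s=snap(n);P=cloud(s);Q=(P-O)@F
    k=(Q[...,2]>76)&(Q[...,2]<108)&(abs(Q[...,0])<45)&(Q[...,1]>-12)&(Q[...,1]<26)
    fl=(k&(s["color"].min(2)>105)).astype(np.uint8)
    c=cv2.connectedComponentsWithStats(fl,connectivity=4)
    if c[0]<2: continue
    fl=c[1]==1+np.argmax(c[2][1:,4])
    q=Q[fl]
    m=q.mean(0); N=np.linalg.svd(q-m)[2][2]; print(n,len(q),m.round(1),"plane",np.degrees(np.arctan(N[0]/N[2])).round(1),"pos",np.degrees(np.arctan2(m[0],m[2]-60)).round(1))
    if n=="side" and len(sys.argv)>1: save(s,sys.argv[1],5,(190,215,340,335))
E
python3 flat.py
```

```text
t 4.45 fix [-4.2  7.2 71.2] goto [0.0008 0.0042 0.0012]
spin -0.002 [-0.009 -0.003 -1.   ] [-6.9 -1.5  4.8] [ 23.  37. -18. 119.  23.  28.   6.]
side 37 [-25.3  -2.4  94.7] plane -33.7 pos -36.1
```

The pad friction jams the corner (ft_z is positive), so I'll carry the nose along its arc by moving up as well as over.

servo_tool([
  {"tx":0,"ty":0,"tz":-0.001,"spin":0},
  {"tx":0,"ty":0.001,"tz":-0.0025,"spin":0},
  {"tx":0,"ty":0.002,"tz":-0.004,"spin":0},
  {"tx":0,"ty":0.004,"tz":-0.0055,"spin":0},
  {"tx":0,"ty":0.006,"tz":-0.007,"spin":0},
  {"tx":0,"ty":0.008,"tz":-0.008,"spin":0},
  {"tx":0,"ty":0.009,"tz":-0.009,"spin":0},
  {"tx":0,"ty":0.009,"tz":-0.009,"spin":0},
])

```text
clock: 5.55
position: [547.7, -140.8, 80.3]
orientation: [[-0.313, 0.95, -0.008], [0.95, 0.313, -0.002], [0.0, -0.008, -1.0]]
ft_force: [-7.2, -2.1, 4.8]
width: 0.644
gripper_force: 3.6
```

```bash
python3 w.py 0 8 80; python3 flat.py pics/s3.png
```

```text
t 5.55 fix [ 5.8  7.2 80.3] goto [ 0.0008 -0.0058  0.0003]
spin -0.002 [-0.008 -0.002 -1.   ] [-7.2 -2.1  4.8] [ 23.  36. -19. 118.  23.  30.   6.]
side 43 [-14.1  -3.3 101.2] plane -13.0 pos -18.9
```

View pics/s3.png

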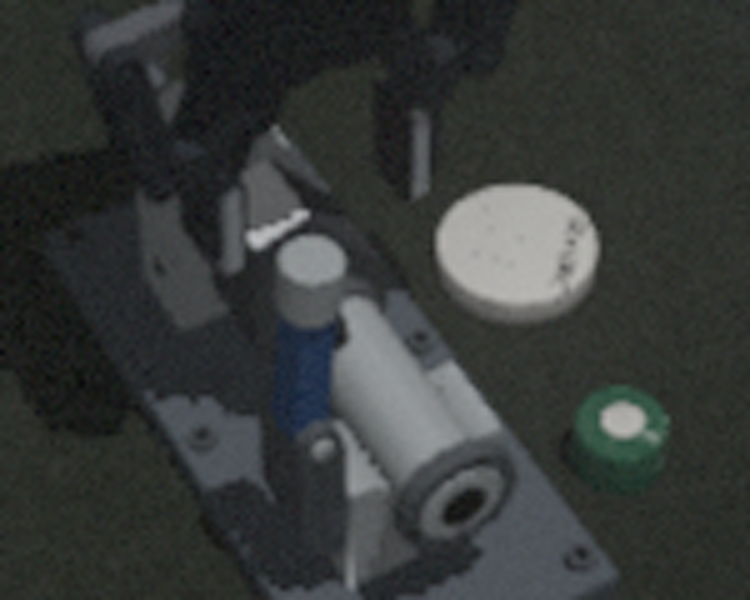

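It rolls: the flat, partly hidden at (280,230), now leans about 16°. Both the geometry and the depth agree.

servo_tool([
  {"tx":0,"ty":0.001,"tz":-0.001,"spin":0},
  {"tx":0,"ty":0.002,"tz":-0.002,"spin":0},
  {"tx":0,"ty":0.003,"tz":-0.003,"spin":0},
  {"tx":0,"ty":0.004,"tz":-0.004,"spin":0},
  {"tx":0,"ty":0.005,"tz":-0.004,"spin":0},
  {"tx":0,"ty":0.006,"tz":-0.004,"spin":0},
  {"tx":0,"ty":0.006,"tz":-0.004,"spin":0},
  {"tx":0,"ty":0.006,"tz":-0.004,"spin":0},
])

```text
clock: 6.65
position: [553.9, -138.7, 84.6]
orientation: [[-0.314, 0.95, -0.007], [0.95, 0.314, -0.002], [-0.0, -0.007, -1.0]]
ft_force: [-6.2, -2.4, 8.6]
width: 0.643
gripper_force: 5.0
```

```bash
python3 w.py 0 8 80; python3 flat.py
```

```text
t 6.65 fix [12.4  7.1 84.6] goto [ 0.0008 -0.0123  0.0047]
spin -0.001 [-0.007 -0.002 -1.   ] [-6.2 -2.4  8.6] [ 23.  36. -19. 117.  22.  31.   6.]
side 38 [ -3.6  -3.5 103.1] plane -2.3 pos -4.8
```

servo_tool([
  {"tx":0,"ty":-0.003,"tz":0,"spin":0},
  {"tx":0,"ty":-0.006,"tz":0,"spin":0},
  {"tx":0,"ty":-0.01,"tz":0,"spin":0},
  {"tx":0,"ty":-0.014,"tz":0,"spin":0},
  {"tx":0,"ty":-0.017,"tz":0,"spin":0},
  {"tx":0,"ty":-0.017,"tz":-0.02,"spin":0},
  {"tx":0,"ty":-0.017,"tz":-0.05,"spin":0},
  {"tx":0,"ty":-0.017,"tz":-0.09,"spin":0},
], hand=0.0854)

```text
clock: 7.75
position: [540.2, -142.7, 174.4]
orientation: [[-0.315, 0.949, -0.002], [0.949, 0.315, 0.001], [0.001, -0.002, -1.0]]
ft_force: [0.6, -0.5, 0.7]
width: 1.004
gripper_force: 0.0
```

```bash
python3 w.py -90 -57 175; python3 flat.py
```

```text
t 7.75 fix [ -1.9   7.6 174.4] goto [-0.0647 -0.0881 -0.0005]
spin -0.0 [-0.002  0.001 -1.   ] [ 0.6 -0.5  0.7] [ 28.  28. -24. 116.  17.  40.  11.]
side 185 [ -3.1   7.4 103.3] plane -2.9 pos -4.2
top 26 [ -2.3  18.9 101.8] plane -0.6 pos -3.2
```

The flat is up (lean about 3°) and the gripper is clear, so gate 1 should be met. Next I straddle the weight with the fingers, so one pushes it over and the other eases its fall.

servo_tool([
  {"tx":-0.01,"ty":-0.004,"tz":-0.005,"spin":0},
  {"tx":-0.025,"ty":-0.01,"tz":-0.005,"spin":0},
  {"tx":-0.04,"ty":-0.017,"tz":-0.005,"spin":0},
  {"tx":-0.055,"ty":-0.023,"tz":-0.005,"spin":0},
  {"tx":-0.0655,"ty":-0.027,"tz":-0.005,"spin":0},
  {"tx":-0.0655,"ty":-0.027,"tz":-0.005,"spin":0},
  {"tx":-0.0655,"ty":-0.027,"tz":-0.005,"spin":0},
  {"tx":-0.0655,"ty":-0.027,"tz":-0.005,"spin":0},
], hand=0.044)

```text
clock: 8.85
position: [536.3, -212.5, 179.4]
orientation: [[-0.316, 0.949, 0.0], [0.949, 0.316, 0.0], [0.0, 0.0, -1.0]]
ft_force: [-0.7, -0.8, 0.2]
width: 0.516
gripper_force: 0.0
```

```bash
python3 w.py -30 -58 125; python3 flat.py pics/s4.png
```

```text
t 8.85 fix [-27.6 -57.3 179.4] goto [-0.0007 -0.0024  0.0544]
spin 0.001 [ 0.  0. -1.] [-0.7 -0.8  0.2] [ 35.  29. -24. 113.  17.  41.  19.]
side 165 [ -2.4   7.7 103.4] plane -2.1 pos -3.1
top 155 [ -1.8   7.3 101.9] plane -4.2 pos -2.4
```

View pics/s4.png

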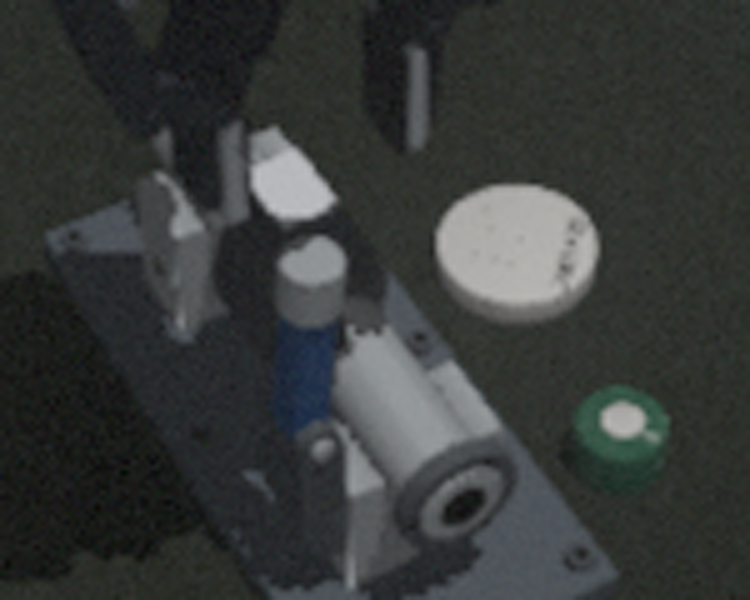

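The flat shows at (292,185), facing up. The fingers at (235,215) and (415,150) are above the weight (312,270) and on either side of it.

servo_tool([
  {"tx":-0.001,"ty":-0.002,"tz":0.005,"spin":0},
  {"tx":-0.001,"ty":-0.002,"tz":0.013,"spin":0},
  {"tx":-0.001,"ty":-0.002,"tz":0.021,"spin":0},
  {"tx":-0.001,"ty":-0.002,"tz":0.029,"spin":0},
  {"tx":-0.001,"ty":-0.002,"tz":0.037,"spin":0},
  {"tx":-0.001,"ty":-0.002,"tz":0.045,"spin":0},
  {"tx":-0.001,"ty":-0.002,"tz":0.05,"spin":0},
  {"tx":-0.001,"ty":-0.002,"tz":0.054,"spin":0},
])

```text
clock: 9.95
position: [534.5, -215.0, 125.0]
orientation: [[-0.315, 0.949, -0.0], [0.949, 0.315, 0.0], [0.0, -0.0, -1.0]]
ft_force: [0.3, -0.5, 0.8]
width: 0.516
gripper_force: 0.0
```

servo_tool([
  {"tx":0,"ty":0.002,"tz":0,"spin":0},
  {"tx":0,"ty":0.006,"tz":0,"spin":0},
  {"tx":0,"ty":0.01,"tz":0,"spin":0},
  {"tx":0,"ty":0.014,"tz":0,"spin":0},
  {"tx":0,"ty":0.018,"tz":0,"spin":0},
  {"tx":0,"ty":0.022,"tz":0,"spin":0},
  {"tx":0,"ty":0.026,"tz":0,"spin":0},
  {"tx":0,"ty":0.028,"tz":0,"spin":0},
])

```text
clock: 10.95
position: [561.5, -206.0, 125.2]
orientation: [[-0.315, 0.949, 0.0], [0.949, 0.315, 0.0], [0.0, 0.0, -1.0]]
ft_force: [-0.4, -0.5, -0.2]
width: 0.516
gripper_force: 0.1
```

```bash
python3 w.py 10 -58 125; python3 flat.py; cat > arm.py <<'E'
from h import *
import sys
for n in("side","top"):
    s=snap(n);Q=(cloud(s)-O)@F;c=s["color"].astype(int)
    m=(abs(Q[...,1]+58)<16)&(Q[...,2]>80)&(Q[...,2]<156)&(abs(Q[...,0])<60)
    b=m&(c[...,2]>c[...,0]+15); g=m&(c.min(2)>90)
    for k,nm in((b,"blue"),(g,"bright")):
        if k.sum()>3: print(n,nm,k.sum(),Q[k].mean(0).round(1),Q[k].min(0).round(),Q[k].max(0).round())
    if n=="side" and len(sys.argv)>1: save(s,sys.argv[1],4,(190,205,340,345))
E
python3 arm.py pics/s5.png
```

```text
t 10.95 fix [ -1.6 -59.1 125.2] goto [0.0011 0.0116 0.0002]
spin -0.0 [ 0.  0. -1.] [-0.4 -0.5 -0.2] [ 31.  34. -21. 113.  20.  37.  15.]
side blue 283 [-29.1 -60.8 104.5] [-40. -69.  82.] [-13. -46. 136.]
side bright 54 [ -2.1 -68.2 131.5] [-37. -73.  81.] [ 34. -63. 156.]
top blue 39 [-31.7 -53.4 102.3] [-40. -62.  83.] [-20. -48. 139.]
```

View pics/s5.png

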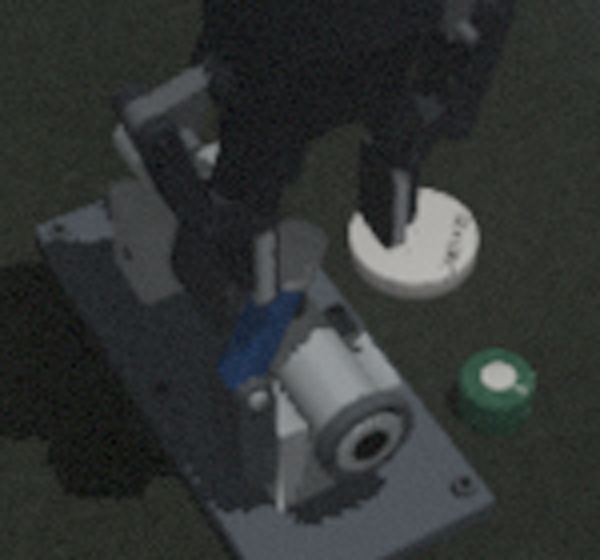

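The arm leans about 30° (weight at (300,255), left finger behind it). I continue, with the front finger as a brake.

servo_tool([
  {"tx":0,"ty":0.001,"tz":0,"spin":0},
  {"tx":0,"ty":0.002,"tz":0,"spin":0},
  {"tx":0,"ty":0.003,"tz":0,"spin":0},
  {"tx":0,"ty":0.004,"tz":0,"spin":0},
  {"tx":0,"ty":0.005,"tz":0.003,"spin":0},
  {"tx":0,"ty":0.006,"tz":0.007,"spin":0},
  {"tx":0,"ty":0.007,"tz":0.011,"spin":0},
  {"tx":0,"ty":0.008,"tz":0.015,"spin":0},
])

```text
clock: 12.15
position: [568.7, -203.7, 109.9]
orientation: [[-0.315, 0.949, -0.0], [0.949, 0.315, 0.0], [0.0, -0.0, -1.0]]
ft_force: [-0.2, 0.1, 0.8]
width: 0.514
gripper_force: 0.1
```

```bash
python3 w.py 10 -58 110; python3 flat.py; python3 arm.py
```

```text
t 12.15 fix [  6.  -59.2 109.9] goto [ 0.0012  0.004  -0.0001]
spin -0.0 [-0.  0. -1.] [-0.2  0.1  0.8] [ 30.  36. -21. 112.  21.  36.  14.]
side 1 [  3.7  22.2 102.6] plane 0.0 pos 5.0
side blue 318 [-22.7 -60.7 101.6] [-40. -69.  81.] [  0. -47. 136.]
side bright 66 [ 13.4 -66.1 124.1] [-37. -72.  85.] [ 41. -51. 149.]
top blue 62 [-29.1 -55.1  99.2] [-39. -67.  83.] [ -8. -48. 155.]
```

servo_tool([
  {"tx":0,"ty":0.001,"tz":0.001,"spin":0},
  {"tx":0,"ty":0.002,"tz":0.002,"spin":0},
  {"tx":0,"ty":0.003,"tz":0.003,"spin":0},
  {"tx":0,"ty":0.004,"tz":0.004,"spin":0},
  {"tx":0,"ty":0.005,"tz":0.004,"spin":0},
  {"tx":0,"ty":0.006,"tz":0.004,"spin":0},
  {"tx":0,"ty":0.008,"tz":0.004,"spin":0},
  {"tx":0,"ty":0.01,"tz":0.004,"spin":0},
])

```text
clock: 13.35
position: [578.3, -200.5, 106.3]
orientation: [[-0.315, 0.949, 0.0], [0.949, 0.315, -0.0], [-0.0, 0.0, -1.0]]
ft_force: [0.6, -0.1, 0.6]
width: 0.516
gripper_force: 0.0
```

```bash
python3 w.py 10 -58 110; python3 flat.py; python3 arm.py pics/s6.png
```

```text
t 13.35 fix [ 16.1 -59.2 106.3] goto [ 0.0012 -0.0061 -0.0037]
spin -0.0 [ 0. -0. -1.] [ 0.6 -0.1  0.6] [ 29.  36. -20. 111.  21.  36.  14.]
side blue 387 [-14.2 -59.7  89.6] [-40. -70.  80.] [ 12. -48. 116.]
side bright 150 [ 18.7 -64.1  99. ] [-37. -73.  83.] [ 52. -55. 141.]
top blue 116 [-17.7 -54.8  92.7] [-39. -65.  80.] [ 11. -47. 156.]
```

View pics/s6.png

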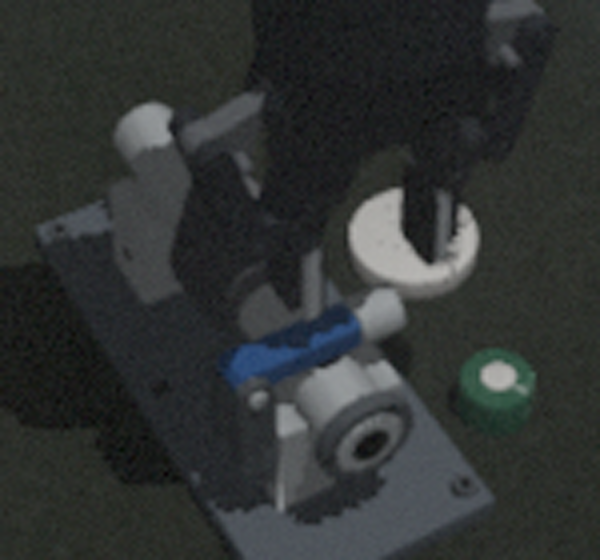

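The arm lies across the shaft with its weight at (380,312). I retreat straight up and check.

servo_tool([
  {"tx":0,"ty":0,"tz":-0.01,"spin":0},
  {"tx":0,"ty":0,"tz":-0.03,"spin":0},
  {"tx":0,"ty":0,"tz":-0.055,"spin":0},
  {"tx":0,"ty":0,"tz":-0.085,"spin":0},
  {"tx":-0.04,"ty":-0.02,"tz":-0.115,"spin":0},
  {"tx":-0.08,"ty":-0.05,"tz":-0.13,"spin":0},
  {"tx":-0.12,"ty":-0.09,"tz":-0.14,"spin":0},
  {"tx":-0.15,"ty":-0.12,"tz":-0.14,"spin":0},
])

```text
clock: 14.55
position: [510.7, -383.9, 249.2]
orientation: [[-0.312, 0.95, 0.003], [0.95, 0.312, -0.003], [-0.004, 0.002, -1.0]]
ft_force: [0.2, 0.9, 0.2]
width: 0.515
gripper_force: 0.0
```

```bash
python3 flat.py; python3 arm.py pics/s7.png; python3 - <<'E'
from h import *
s=snap("top");Q=(cloud(s)-O)@F;c=s["color"].astype(int)
m=(abs(Q[...,1]+58)<8)&(Q[...,2]>80)&(Q[...,2]<110)&(Q[...,0]<32)&(Q[...,0]>-30)
b=m&(c[...,2]>c[...,0]+15);print("blue slope",np.polyfit(Q[b][:,0],Q[b][:,2],1))
k=m&(Q[...,0]>14);print("weight top",Q[k].mean(0),Q[k].max(0))
E
```

```text
top 158 [ -1.9   7.  101.9] plane -3.9 pos -2.6
side blue 189 [-23.3 -61.1  89.6] [-40. -70.  81.] [ -3. -54.  94.]
side bright 9 [-34.9 -71.8  87.8] [-37. -73.  86.] [-32. -70.  90.]
top blue 203 [-13.9 -57.6  89.3] [-39. -68.  80.] [ 13. -49.  94.]
top bright 82 [ 16.2 -58.7  90.9] [-36. -73.  85.] [ 30. -45.  95.]
blue slope [9.39798345e-03 8.94269235e+01]
weight top [ 22.0471088  -57.19157316  91.75303149] [ 29.87554709 -50.05093973  96.59327694]
```

View pics/s7.png

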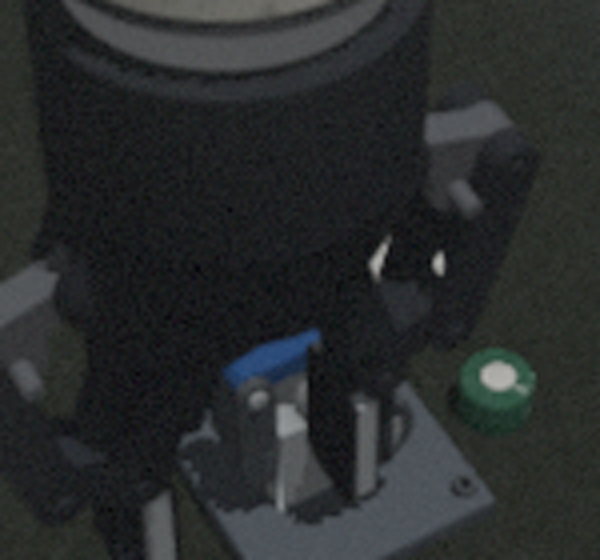

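The gripper hides much of the side view, but the blue arm at (275,360) is visible and level. The top view's depth gives an arm slope of 0.01 rad and a flat lean of about 3°. The robot is clear, so I hand in.

```bash
python3 -c "
from plant import env
print(env.hand_in())"
```

```text
the job is handed in; nothing more can be done
None
```

The job is handed in at about 15 s on the clock: the camera puts the test flat about 3° off vertical (limit 7.4°) and the hold-down arm level on the shaft, the robot is clear, and the hardness block and green mount were never touched; no verdict came back.

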